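# Lock the door hanger's nut and cap its stud

## Task

Run the brass nut down the door hanger's stud (clockwise from above) and tighten it firmly, to about 0.4 N m, so that the toothed washer below it bites and the nut is locked; the steel nut with the red paint mark under them is already set and must not be dragged round. Then put the blue cap over the stud so that it sits squarely down on the brass nut. Leave everything else where it is.

Things in the scene. Friction and masses are not known exactly. Their poses are not given: they have to be found in the camera images.
- door: small pale pine sliding door, 200 x 260 mm, lying flat and fixed on rubber strips on the bench; its top is 22 mm above the bench. Origin: centre of its underside on the bench, x along the 200 mm side, z up. A zinc hanger bracket is screwed to it: plate 112 x 56 mm, top 30 mm above the bench, with a round boss (diameter 32 mm, top at 38 mm) under the nuts, and two small brass wheels 62 mm from the stud towards door +x (top at 50 mm).
- stud_top (a point): centre of the top end of the upright threaded steel stud, diameter 14 mm, its top 88 mm above the bench; z up along the stud. Both nuts are on this stud.
- jam_nut: brass hexagon nut, 32 mm across flats, 16 mm tall, uppermost on the stud. Origin: centre of its underside on the stud axis, z up; flats face its +x and -x and every 60 degrees. Clockwise from above runs it down 8 mm per turn; it starts 2.5 to 5 mm clear of the washer. Running free takes 0.06 N m; on the washer the torque rises by 2 N m per rad, and on release it springs back so far.
- first_nut: the steel hexagon nut, 26 mm across flats, 10 mm tall, under the washer, already set. Origin: centre of its underside on the stud axis, z up. It grips the stud and stays put up to 0.6 N m on the brass nut; more drags it round.
- paint_mark (a point): red paint mark on a flat of the steel nut, 13 mm from the stud axis: shows whether the nut has turned.
- cap: blue plastic stud cap, loose, a round cup standing mouth down on the bench: outside diameter 26 mm, 36 mm tall, bore 19 mm, 31 mm deep, 30 g. Origin: centre of its mouth (lower rim), z up towards its closed end.
- corner_joiner: chrome L-shaped corner joiner, 70 x 60 x 20 mm, loose bystander on the bench; origin under its middle.
- key0: maple stretcher key, 95 x 20 x 13 mm, loose bystander on the bench; origin: centre of its underside.
- key1: the other maple stretcher key, same size, loose bystander on the bench.
- paperweight: green glass paperweight, diameter 60 mm, 36 mm tall, loose bystander standing on the door; origin: centre of its underside.
- washer_dot (a point): yellow dot on the rim of the springy toothed lock washer (diameter 29 mm, 2 mm thick) that lies on the steel nut below the brass one, 14 mm from the stud axis. Under 0.25 N m from the brass nut the washer bites round with it at that torque, its dot moving on by up to 5.5 mm (0.4 rad); then it is locked and the torque rises further. The washer stays as left.
Things that resemble listed ones, but are neither listed nor needed, are in the scene too. Of the things that look like the cap, the middle-sized one is meant.

How it is judged:
On the way, in this order (a step that is already met when the one before it is completed fails the run):
1. the brass nut is tight: the washer has bitten round by more than 2.5 mm at its rim (distance of washer_dot from where it was at the start of the episode above 0.0025 m), for 0.2 s.
2. the cap sits over the stud on the brass nut (horizontal distance between cap and stud_top below 0.004 m and z of cap in the frame of jam_nut below 0.019 m), for 0.2 s.
At the end, for the whole second after the job is handed in: the washer has been bitten round by the brass nut (its dot more than 2.5 mm from its start), the steel nut's paint mark is within 3 mm of its start, and the released cap stands upright (within 5 degrees) and still over the stud, within 4 mm of its axis and 3 mm of resting on the brass nut (all of step 2 and distance of washer_dot from where it was at the start of the episode above 0.0025 m and angle between cap's own z axis and vertical below 0.09 rad and linear speed of cap below 0.02 m/s and distance of paint_mark from where it was at the start of the episode below 0.003 m); the robot touches nothing.
It fails at once if the steel nut is dragged round: its paint mark moves more than 3 mm (distance of paint_mark from where it was at the start of the episode above 0.003 m).
It fails at once if a bystander is moved more than 25 mm (distance of any of corner_joiner, key0, key1, paperweight from where it was at the start of the episode above 0.025 m).
It also fails if it takes over 72 s, if anything falls off the work surface, if the arm or the gripper's body presses on something with over 40 N, if the wrist force passes 120 N, or if a joint passes its speed limit or range.

## Robot

A 7-joint arm with a two-finger parallel gripper is mounted at the origin on the work surface. World frame = base frame: x ahead of the robot, y to its left, z up, the work surface at z = 0. Lengths are in m, angles in rad, forces in N, time in s.
With the tool pointing down it reaches from about 0.425 to 0.875 m from the base axis. Payload 4.7 kg.
Tool frame: the origin (TCP) lies midway between the tips of the shut fingers; the grasp point (between the pads) lies ctrl.grasp_offset behind it (ctrl.grasp_offset is the distance from the TCP to the grasp point, in m); z points along the fingers, y is the line along which they close (so a half turn about z gives the same grasp; the last joint's range is limited). The gripper opens to 87 mm and grips with 3 to 60 N. Pads are 19 mm wide; open, the fingers measure 117 mm over their backs; the gripper's body (75 mm by 190 mm) begins 51 mm behind the grasp point.
Start: joints at [1.328, 0.321, -0.07, 1.45, 0.023, 1.371, -0.057], TCP at [0.165, -0.629, 0.223] pointing down, gripper open.
Joint ranges: [-2.86, 2.86], [-0.3, 2.09], [-1.38, 1.24], [0.06, 2.45], [-1.56, 4.7], [0.09, 2.05], [-2.69, 2.69]. Speed limits (rad/s): [2.57, 2.57, 3.14, 3.14, 3.14, 3.14, 3.14].

## Interface

Orientations are given as a rotation vector (axis times angle).
In Python, from bench import ctrl gives the robot as it stands. The module is installed in compiled form; this text tells all that it offers.
- The arm moves only by the tool jog_arm, never from a script. Its argument "moves" is one flat list of numbers, 7 for each row, row after row: the shift along the tool's x, y, z in units of 30 cm (1.0 is 30 cm), then the turn, a rotation vector about the tool's x, y, z in units of 60 degrees (1.0 is 60 degrees), then the gripper's target within -1 to 1 (fully open at 1, half-way at 0, shut at -1). In form: [x, y, z, wx, wy, wz, fingers, x, y, z, wx, wy, wz, fingers, ...]. A call has exactly 8 rows; each row is the pose to reach, as a shift and turn from the pose commanded when the call began, along the tool's axes at that moment; what a row does not reach only later rows make up. A row lasts 1/8 s, in which the tool goes at most 62.5 mm and 10.7 degrees, less where a joint would pass 70% of its speed; a pose out of reach is approached as far as the arm can. A call with a number of a shift or a turn outside -1 to 1 is refused whole. A call with a gripper value outside its range is refused whole. The fingers move at their own pace and stop on an object; "newtons" is the grip in N (left out, the last holds). Time passes only in rows, so rows that repeat a pose let the fingers close, or fill a call up. It gives the time, the measured TCP pose, the force, the opening and the grip force at its end, in the units of the state.
- ctrl.get_state(): the state, without advancing time (a new reading comes with each control period).
- ctrl.get_image(name): name is "scene" or "top" or "wrist"; returns a dict with "pixels" (384x512x3 uint8, red, green, blue), "fx", "fy", "cx", "cy" (pixels), "xyz" and "rotation" of the camera in the world; the wrist camera has in their place "tool_from_camera" (4x4, takes a point from camera to tool coordinates, whose origin is the TCP and whose axes are the flange's). Camera axes: x right, y up, looking along -z (the intrinsics and any distortion apply to the point x, -y, -z); pixel columns grow to the right and rows downward; lengths in m; the calibration is good to about 2 mm. A picture is of the moment at which its call begins: read the wrist's pose just before it. There is no depth.
- ctrl.close_job(): hands the job in; it is judged then, once.
The state is a dict: "time": time; "joint_positions": joint angles; "qd": joint speeds; "joint_torque": joint torques, N m; "position": TCP position; "tool_rot": TCP orientation; "ft_force": force on the tool from outside, world axes, zero at the start; "torque": the same for the moment, N m; "grip_width": opening from 0.0 (shut) to 1.0 (fully open); "grip_force": force on a finger pad.
Only numpy, scipy, OpenCV 4.12 (cv2) and the standard library are available. Lean on these libraries where they do the work, as an engineer would, in place of code of your own. Each camera call takes 0.05 s, during which the arm holds its last target. There are 200 camera calls.

## Working session

There is one attempt and no reset: what is moved stays moved. The work goes in short steps, Python scripts to look and compute and a tool call to move; the robot and the scene stay as the last step left them, time stands still between calls to the robot, and variables do not carry over. Pictures are saved under pics/ and viewed, at most 10 in all, crops included, and the job is handed in when it is done.

Besides the shell and the picture viewer there is one more tool, called by a JSON object that holds its "name" and its "arguments". jog_arm: Moves the arm, as the interface text tells. Its arguments: {"type":"object","properties":{"moves":{"type":"array"},"newtons":{"type":"number"}},"required":["moves"]}

```bash
mkdir -p pics; cat > h.py <<'E'
import numpy as np, cv2
from bench import ctrl
from scipy.spatial.transform import Rotation as R
def grab(n):
    s=ctrl.get_state(); im=ctrl.get_image(n)
    if 'tool_from_camera' in im:
        T=np.eye(4);T[:3,:3]=R.from_rotvec(s['tool_rot']).as_matrix();T[:3,3]=s['position']
        T=T@np.array(im['tool_from_camera'])
    else:
        T=np.eye(4);r=np.array(im['rotation']);T[:3,:3]=r if r.shape==(3,3) else R.from_rotvec(r).as_matrix();T[:3,3]=im['xyz']
    im['T']=T;return im
def save(im,f,crop=None,scale=1):
    p=im['pixels'][...,::-1]
    if crop: p=p[crop[1]:crop[3],crop[0]:crop[2]]
    cv2.imwrite('pics/'+f,cv2.resize(p,None,fx=scale,fy=scale,interpolation=cv2.INTER_CUBIC))
def ray(im,u,v):
    d=np.array([(u-im['cx'])/im['fx'],-(v-im['cy'])/im['fy'],-1.]);d=im['T'][:3,:3]@d
    return im['T'][:3,3],d/np.linalg.norm(d)
def onz(im,u,v,z):
    o,d=ray(im,u,v);return o+d*(z-o[2])/d[2]
def tri(rs):
    A=sum(np.eye(3)-np.outer(d,d) for o,d in rs);b=sum((np.eye(3)-np.outer(d,d))@o for o,d in rs)
    return np.linalg.solve(A,b)
def proj(im,p):
    q=np.linalg.inv(im['T'])@np.append(p,1);return np.array([im['cx']+im['fx']*q[0]/-q[2],im['cy']-im['fy']*q[1]/-q[2]])
E
python3 - <<'E'
from h import *
s=ctrl.get_state();print({k:np.round(v,3) for k,v in s.items()},ctrl.grasp_offset)
im=ctrl.get_image('top');print({k:v for k,v in im.items() if k!='pixels'})
a=grab('top');b=grab('scene');
cv2.imwrite('pics/a.png',a['pixels'][...,::-1]);cv2.imwrite('pics/b.png',b['pixels'][...,::-1])
print({k:v for k,v in b.items() if k!='pixels'})
E
```

```text
{'time': np.float64(0.0), 'joint_positions': array([ 1.328,  0.322, -0.07 ,  1.452,  0.023,  1.371, -0.057]), 'qd': array([-0.   ,  0.   ,  0.001, -0.001,  0.001, -0.001,  0.001]), 'joint_torque': array([ 0.0000e+00, -4.9129e+01, -4.0400e-01, -3.1253e+01, -6.4000e-02,
        4.4000e-02,  0.0000e+00]), 'position': array([ 0.165, -0.628,  0.221]), 'tool_rot': array([-3.114e+00, -4.020e-01,  1.000e-03]), 'ft_force': array([-0.763, -0.21 , -0.362]), 'torque': array([-0.04 ,  0.005,  0.007]), 'grip_force': np.float64(0.0), 'grip_width': np.float64(0.999)} 0.0187
{'fx': 430.6341701202261, 'fy': 430.6341701202261, 'cx': 258.1729746092434, 'cy': 183.73657758045684, 'xyz': array([ 0.32139264, -0.01402045,  1.30996703]), 'rotation': array([ 0.17147831, -0.13964967, -1.57723105])}
{'fx': 375.91617894404555, 'fy': 375.91617894404555, 'cx': 256.1128036742309, 'cy': 189.95453916260723, 'xyz': array([1.20982694, 0.35397695, 0.63364143]), 'rotation': array([0.55734978, 0.95223794, 1.9392751 ]), 'T': array([[-0.51274572, -0.51442065,  0.6873596 ,  1.20982694],
       [ 0.85843831, -0.31954449,  0.40121689,  0.35397695],
       [ 0.01324772,  0.79577805,  0.60544346,  0.63364143],
       [ 0.        ,  0.        ,  0.        ,  1.        ]])}
```

View pics/a.png

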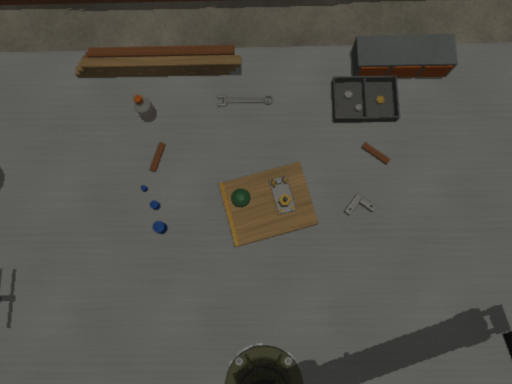

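View pics/b.png

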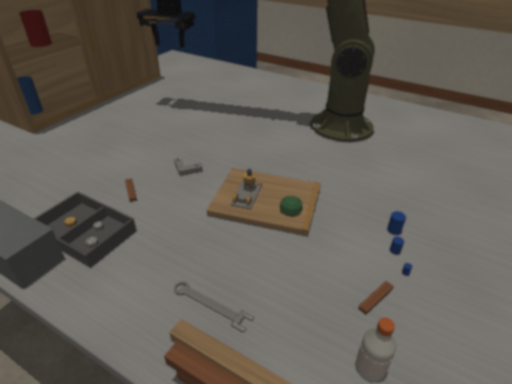

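The top view shows the stud and brass nut at (285,200) and three blue caps at (143,188), (154,205) and (159,228). In the scene view the caps are at (407,268), (397,245) and (397,222). The paperweight is on the door at (241,198). Next I'll triangulate these and check the cap sizes.

```bash
python3 - <<'E'
from h import *
a=grab('top');b=grab('scene')
def blobs(im,lo,hi,box):
    h=cv2.cvtColor(im['pixels'],cv2.COLOR_RGB2HSV);m=cv2.inRange(h,lo,hi)
    k=np.zeros_like(m);k[box[1]:box[3],box[0]:box[2]]=255;m&=k
    n,l,st,c=cv2.connectedComponentsWithStats(m)
    return [(c[i].round(1),st[i].tolist()) for i in range(1,n) if st[i][4]>8]
A=blobs(a,(105,140,40),(130,255,255),(120,170,190,250));B=blobs(b,(105,140,40),(130,255,255),(370,200,430,290))
print(A);print(B)
B=B[::-1]
for (c,s),(d,t) in zip(A,B): print(tri([ray(a,*c),ray(b,*d)]), onz(a,*c,.036))
print('stud',tri([ray(a,285,200),ray(b,249,172)]),onz(a,285,200,.08), onz(b,249,172,.088))
for n,p in dict(pw=(241,198),key=(158,157)).items(): print(n,onz(a,*p,.03))
A1=a['pixels'][150:250,120:320];B1=b['pixels'][150:290,200:430]
f=lambda x,k:cv2.resize(x,None,fx=k,fy=k,interpolation=cv2.INTER_CUBIC)
x=f(A1,3);y=f(B1,600/230)[:300]
y=f(b['pixels'][200:290,360:440],3.3)
z=f(b['pixels'][155:245,200:330],3.3)
row=np.hstack([y,z[:, :600-y.shape[1]]]);row=np.pad(row,((0,0),(0,600-row.shape[1]),(0,0)))
cv2.imwrite('pics/c.png',np.vstack([x,row])[...,::-1])
E
```

```text
[(array([143.5, 188. ]), [141, 186, 6, 5, 22]), (array([154.2, 204.6]), [150, 201, 9, 8, 54]), (array([159., 227.]), [153, 222, 13, 11, 114])]
[(array([396.2, 222.2]), [389, 212, 16, 21, 232]), (array([396.6, 244.8]), [391, 238, 12, 15, 120]), (array([406.7, 268.4]), [404, 264, 7, 10, 48])]
[0.57335615 0.36306712 0.01345753] [0.56870378 0.35811429 0.036     ]
[0.52026898 0.32644171 0.01962819] [0.51745059 0.32361372 0.036     ]
[0.4513638  0.30700529 0.02652182] [0.44995984 0.30673436 0.036     ]
stud [ 0.52039691 -0.06891918  0.07672783] [ 0.51908363 -0.06729666  0.08      ] [ 0.53486859 -0.06194111  0.088     ]
pw [0.53500412 0.06288654 0.03      ]
key [0.66667591 0.31900187 0.03      ]
```

View pics/c.png

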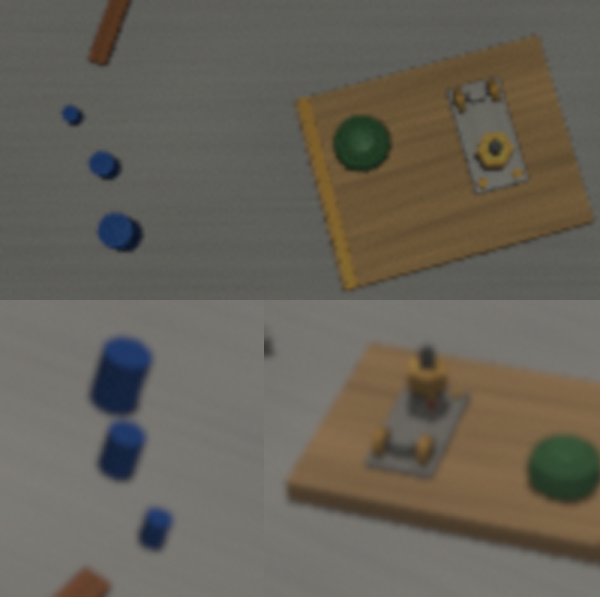

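Cap candidates in the top view: the small one at (143.5,188) is about 5 px across, the middle one at (154,205) about 8.5 px (26 mm), and the large one at (159,227) about 12 px. The crop confirms the middle-sized one is the cap meant, near (0.518, 0.324). The stud is near (0.520, -0.068), so I'll move there for a wrist view.

{"name": "jog_arm", "arguments": {"moves": [0.2,-0.18,0,0,0,0,1,0.35,-0.33,0,0,0,0,1,0.5,-0.47,0,0,0,0,1,0.65,-0.6,0,0,0,0,1,0.8,-0.75,0,0,0,0,1,0.95,-0.9,0,0,0,0,1,1,-0.95,0,0,0,0,1,1,-0.95,0,0,0,0,1]}}

```text
time: 1.25
position: [0.3848, -0.2736, 0.2229]
tool_rot: [3.114, 0.413, 0.001]
ft_force: [-0.6, -1.1, 0.3]
grip_width: 1.001
grip_force: 0.0
```

{"name": "jog_arm", "arguments": {"moves": [0.12,-0.11,0,0,0,0,1,0.25,-0.22,0,0,0,0,1,0.4,-0.36,0,0,0,0,1,0.5,-0.46,0,0,0,0,1,0.5,-0.54,0,0,0,0,1,0.5,-0.56,0,0,0,0,1,0.5,-0.56,0,0,0,0,1,0.5,-0.56,0,0,0,0,1]}}

```text
time: 2.25
position: [0.4849, -0.0783, 0.2226]
tool_rot: [3.115, 0.397, -0.0]
ft_force: [-0.0, 0.5, 0.6]
grip_width: 1.002
grip_force: 0.0
```

```bash
python3 - <<'E'
from h import *
s=ctrl.get_state();print(s['time'],s['position'].round(4),s['tool_rot'].round(3),s['joint_positions'].round(3))
w=grab('wrist');save(w,'d.png');print(w['tool_from_camera'],w['fx'],w['cx'],w['cy']);print(proj(w,[.52,-.068,.088]))
np.savez('w1.npz',**w)
E
```

```text
2.25 [ 0.4849 -0.0783  0.2226] [ 3.115  0.397 -0.   ] [ 0.734  0.006 -0.625  1.814  0.004  1.323 -1.209]
[[ 3.16485537e-04  9.66915502e-01  2.55096673e-01  7.03812922e-02]
 [ 9.99999907e-01 -2.31107559e-04 -3.64661856e-04  6.35733642e-04]
 [-2.93642432e-04  2.55096765e-01 -9.66915485e-01 -1.62381546e-01]
 [ 0.00000000e+00  0.00000000e+00  0.00000000e+00  1.00000000e+00]] 340.88183880483996 255.32660337291327 191.18327469654844
[252.99308208 141.52116796]
```

View pics/d.png

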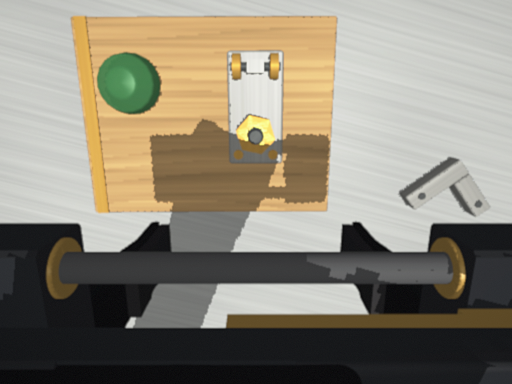

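The wrist view shows the stud top at (255,136) inside the yellow nut, with the wheels above it at (236,66) and (273,66). I'll go lower for a closer second view.

{"name": "jog_arm", "arguments": {"moves": [0,0,0.08,0,0,0,1,0,0,0.16,0,0,0,1,0,0,0.23,0,0,0,1,0,0,0.23,0,0,0,1,0,0,0.23,0,0,0,1,0,0,0.23,0,0,0,1,0,0,0.23,0,0,0,1,0,0,0.23,0,0,0,1]}}

```text
time: 3.3
position: [0.4854, -0.0763, 0.1539]
tool_rot: [3.115, 0.402, 0.001]
ft_force: [0.2, -0.0, 0.5]
grip_width: 1.0
grip_force: 0.0
```

```bash
python3 - <<'E'
from h import *
s=ctrl.get_state();print(s['time'],s['position'].round(4),s['tool_rot'].round(3),s['joint_positions'].round(3))
w=grab('wrist');np.savez('w2.npz',**w)
u,v=proj(w,[.52,-.068,.075]).astype(int);print(u,v)
save(w,'e.png',(u-60,v-60,u+60,v+40),5);print(u-60,v-60)
h=cv2.cvtColor(w['pixels'],cv2.COLOR_RGB2HSV)
m=cv2.inRange(h,(18,110,90),(35,255,255));n,l,st,c=cv2.connectedComponentsWithStats(m)
print([(c[i].round(1),st[i].tolist()) for i in range(1,n) if st[i][4]>30])
E
```

```text
3.3 [ 0.4854 -0.0763  0.1539] [3.115e+00 4.020e-01 1.000e-03] [ 0.721  0.064 -0.635  1.906  0.041  1.184 -1.243]
255 152
195 92
[(array([152.1,  91. ]), [29, 0, 330, 235, 23733]), (array([140.3,  27.8]), [113, 25, 49, 6, 107]), (array([233.7,  58.5]), [228, 43, 12, 32, 345]), (array([281.6,  58.3]), [276, 43, 13, 32, 362]), (array([61. , 51.4]), [55, 46, 18, 16, 121]), (array([323.4,  62.3]), [294, 56, 61, 12, 350]), (array([321.3, 112.5]), [292, 75, 62, 72, 2635]), (array([256.2, 146.2]), [231, 120, 52, 54, 1295]), (array([216.8, 129.5]), [207, 124, 17, 12, 113]), (array([210.3, 141.4]), [201, 134, 18, 15, 81]), (array([191.5, 145.2]), [182, 139, 22, 12, 62]), (array([177.1, 152.2]), [168, 149, 20, 7, 51]), (array([341.5, 153. ]), [336, 149, 12, 9, 34]), (array([206.3, 156. ]), [194, 152, 26, 11, 67]), (array([317.3, 158.9]), [308, 153, 19, 15, 88]), (array([300.9, 158.9]), [295, 154, 12, 10, 34]), (array([198.7, 165.9]), [190, 161, 20, 9, 76]), (array([217.2, 165.9]), [210, 162, 14, 9, 57]), (array([278.8, 167.8]), [274, 163, 11, 11, 99]), (array([288.9, 180.5]), [282, 166, 14, 25,
[... 335 characters left out ...]
6, 12, 32]), (array([285.6, 197.6]), [274, 193, 21, 12, 156]), (array([333.7, 197.4]), [326, 195, 18, 6, 36]), (array([303.2, 199.4]), [296, 197, 16, 6, 36]), (array([189.1, 204.6]), [180, 198, 20, 12, 57]), (array([298.9, 210.5]), [292, 206, 17, 9, 44]), (array([166.9, 215.7]), [155, 210, 23, 9, 61]), (array([249.3, 221. ]), [233, 213, 32, 13, 105]), (array([330.5, 218.3]), [318, 214, 26, 9, 69]), (array([311.6, 218.9]), [306, 217, 12, 5, 31]), (array([280.9, 223.1]), [262, 219, 37, 10, 199]), (array([309.3, 229.6]), [263, 222, 80, 13, 463]), (array([ 59. , 268.1]), [46, 238, 34, 61, 950]), (array([451.6, 268. ]), [431, 238, 34, 61, 974]), (array([377.7, 319.9]), [227, 310, 285, 17, 3681])]
```

View pics/e.png

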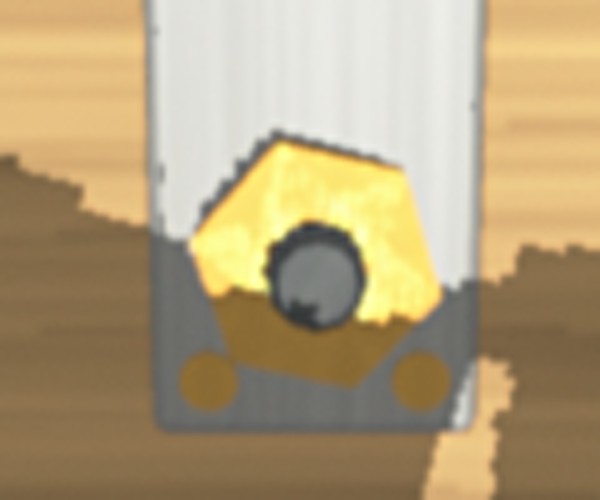

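The closer view (crop origin (195,92), scale 5) shows six clear hex corners and the stud top at crop (318,282). I'll fit the hexagon on the nut-top plane.

```bash
python3 - <<'E'
from h import *
w=dict(np.load('w2.npz'));w1=dict(np.load('w1.npz'));s=ctrl.get_state()
px=lambda x,y:(195+(x+.5)/5-.5,92+(y+.5)/5-.5)
C=[px(*c) for c in [(278,138),(405,168),(441,297),(357,387),(230,360),(192,242)]]
for z in (.066,.070,.074):
    P=np.array([onz(w,*c,z) for c in C])[:,:2];m=P.mean(0);d=P-m
    r=np.linalg.norm(d,axis=1);a=np.degrees(np.arctan2(d[:,1],d[:,0]));
    an=np.degrees(np.angle(np.exp(1j*np.radians(a*6)).mean()))/6
    print(z,m.round(4),r.mean().round(4),r.round(4),(a%60).round(1),an.round(1))
sp=px(318,282);print('stud',onz(w,*sp,.088),tri([ray(w,*sp),ray(w1,255.5,136.5)]))
Rm=R.from_rotvec(s['tool_rot']).as_matrix();print('yaw x,y',np.degrees(np.arctan2(Rm[1,:2],Rm[0,:2])))
E
```

```text
0.066 [ 0.5243 -0.069 ] 0.0189 [0.0193 0.019  0.0188 0.0189 0.019  0.0186] [31.8 33.1 31.  33.2 31.7 33.6] -27.6
0.07 [ 0.5248 -0.0688] 0.0186 [0.019  0.0187 0.0185 0.0186 0.0187 0.0183] [31.8 33.1 31.  33.2 31.7 33.6] -27.6
0.074 [ 0.5252 -0.0686] 0.0183 [0.0187 0.0184 0.0182 0.0183 0.0184 0.018 ] [31.8 33.1 31.  33.2 31.7 33.6] -27.6
stud [ 0.52491341 -0.06871645  0.088     ] [ 0.52382382 -0.06917927  0.0789831 ]
yaw x,y [ 14.71844368 -75.28156224]
```

Nut centre (0.5249, -0.0687), top near 0.071 m; flat normals at 2.4° (mod 60°). For the longest clockwise run I need j7 at the far end of its range. I'll centre over the stud and start turning back, watching j7.

{"name": "jog_arm", "arguments": {"moves": [0.07,0.005,0,0,0,-0.17,1,0.134,0.009,0,0,0,-0.34,1,0.134,0.009,0,0,0,-0.5,1,0.134,0.009,0,0,0,-0.67,1,0.134,0.009,0,0,0,-0.84,1,0.134,0.009,0,0,0,-1,1,0.134,0.009,0,0,0,-1,1,0.134,0.009,0,0,0,-1,1]}}

```text
time: 4.35
position: [0.5248, -0.0687, 0.1536]
tool_rot: [2.5, 1.903, -0.0]
ft_force: [-0.2, 1.0, -0.4]
grip_width: 0.999
grip_force: 0.0
```

```bash
cat > st.py <<'E'
from h import *
s=ctrl.get_state();Rm=R.from_rotvec(s['tool_rot']).as_matrix()
print(round(s['time'],2),s['position'].round(4),s['joint_positions'].round(3),'yawy',np.degrees(np.arctan2(Rm[1,1],Rm[0,1])).round(2),'F',s['ft_force'].round(1),'M',s['torque'].round(3),'w',round(s['grip_width']*87,1),round(s['grip_force'],1))
d=np.array([.5249,-.0687,0])-s['position'];print('tilt',Rm[:,2].round(3),'d tool units to stud',(Rm.T@d/.3).round(3))
E
python3 st.py
```

```text
4.35 [ 0.5248 -0.0687  0.1536] [ 0.753  0.171 -0.732  1.819  0.123  1.198 -0.286] yawy -15.45 F [-0.2  1.  -0.4] M [-0.022 -0.022  0.005] w 86.9 0.0
tilt [ 0. -0. -1.] d tool units to stud [0.    0.    0.512]
```

{"name": "jog_arm", "arguments": {"moves": [0,0,0,0,0,-0.17,1,0,0,0,0,0,-0.34,1,0,0,0,0,0,-0.51,1,0,0,0,0,0,-0.68,1,0,0,0,0,0,-0.85,1,0,0,0,0,0,-1,1,0,0,0,0,0,-1,1,0,0,0,0,0,-1,1]}}

```text
time: 5.35
position: [0.5248, -0.0687, 0.1536]
tool_rot: [1.214, 2.897, -0.0]
ft_force: [-0.3, 0.2, 0.1]
grip_width: 1.003
grip_force: 0.0
```

{"name": "jog_arm", "arguments": {"moves": [0,0,0,0,0,-0.17,1,0,0,0,0,0,-0.34,1,0,0,0,0,0,-0.51,1,0,0,0,0,0,-0.68,1,0,0,0,0,0,-0.85,1,0,0,0,0,0,-1,1,0,0,0,0,0,-1,1,0,0,0,0,0,-1,1]}}

```text
time: 6.35
position: [0.5248, -0.0687, 0.1535]
tool_rot: [0.397, -3.116, 0.0]
ft_force: [0.8, 0.6, 0.5]
grip_width: 1.002
grip_force: 0.0
```

{"name": "jog_arm", "arguments": {"moves": [0,0,0,0,0,-0.15,1,0,0,0,0,0,-0.3,1,0,0,0.08,0,0,-0.3,1,0,0,0.16,0,0,-0.3,0.3,0,0,0.2,0,0,-0.3,0.3,0,0,0.2,0,0,-0.3,0.3,0,0,0.2,0,0,-0.3,0.3,0,0,0.2,0,0,-0.3,0.3]}}

```text
time: 7.35
position: [0.5255, -0.0687, 0.0944]
tool_rot: [-0.884, 3.013, -0.002]
ft_force: [0.6, 0.4, 0.7]
grip_width: 0.661
grip_force: 0.0
```

```bash
python3 st.py; python3 - <<'E'
from h import *
w=grab('wrist');np.savez('w3.npz',**w);save(w,'f.png',(120,60,400,270),2.8)
print(proj(w,[.5249,-.0687,.088]))
E
```

```text
7.35 [ 0.5255 -0.0687  0.0944] [ 0.956  0.314 -0.996  1.876  0.294  1.108  1.99 ] yawy 122.69 F [0.6 0.4 0.7] M [ 0.148 -0.179  0.012] w 57.5 0.0
tilt [ 0.001 -0.001 -1.   ] d tool units to stud [0.002 0.002 0.315]
[257.66253494 234.96593931]
```

View pics/f.png

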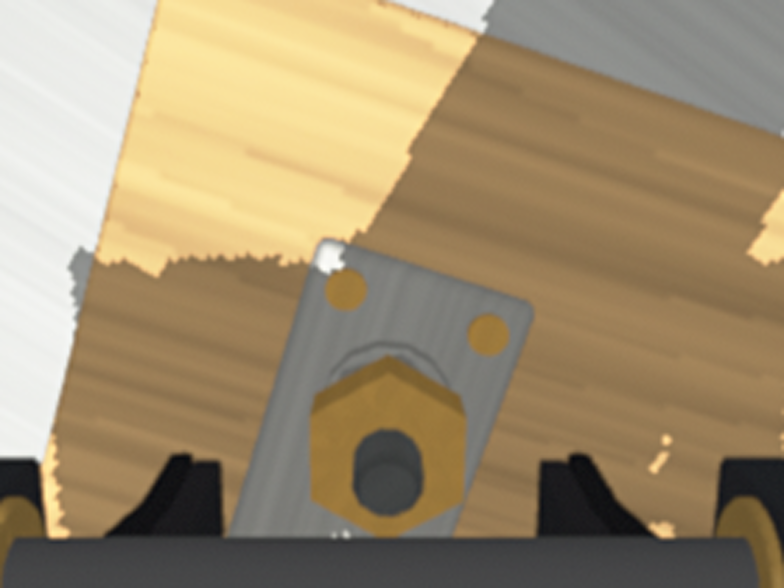

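The nut's flats now stand parallel to the pads and it is centred between the fingers (crop (312..465, 412), stud (388,490)). Next I'll descend and grip.

{"name": "jog_arm", "arguments": {"moves": [0.002,0.002,0.06,0,0,0,0.3,0.002,0.002,0.12,0,0,0,0.3,0.002,0.002,0.162,0,0,0,0.3,0.002,0.002,0.162,0,0,0,-1,0.002,0.002,0.162,0,0,0,-1,0.002,0.002,0.162,0,0,0,-1,0.002,0.002,0.162,0,0,0,-1,0.002,0.002,0.162,0,0,0,-1], "newtons": 55}}

```text
time: 8.4
position: [0.5241, -0.068, 0.0454]
tool_rot: [-0.885, 3.014, 0.0]
ft_force: [-2.0, 2.5, 3.2]
grip_width: 0.358
grip_force: 54.9
```

```bash
python3 st.py
```

```text
8.4 [ 0.5241 -0.068   0.0454] [ 0.91   0.381 -0.956  1.92   0.364  1.025  1.937] yawy 122.73 F [-2.   2.5  3.2] M [ 0.55   0.244 -0.006] w 31.1 54.9
tilt [ 0.  0. -1.] d tool units to stud [-0.001 -0.003  0.151]
```

{"name": "jog_arm", "arguments": {"moves": [0,0,0.0008,0,0,0.17,-1,0,0,0.0015,0,0,0.34,-1,0,0,0.0023,0,0,0.51,-1,0,0,0.003,0,0,0.68,-1,0,0,0.0038,0,0,0.85,-1,0,0,0.0044,0,0,1,-1,0,0,0.0044,0,0,1,-1,0,0,0.0044,0,0,1,-1]}}

```text
time: 9.4
position: [0.5242, -0.0684, 0.044]
tool_rot: [0.736, 3.054, -0.0]
ft_force: [-1.4, 1.5, 5.2]
grip_width: 0.359
grip_force: 54.9
```

```bash
python3 st.py
```

```text
9.4 [ 0.5242 -0.0684  0.044 ] [ 0.752  0.32  -0.76   1.925  0.261  0.997  0.971] yawy 62.89 F [-1.4  1.5  5.2] M [0.324 0.383 0.022] w 31.2 54.9
tilt [ 0. -0. -1.] d tool units to stud [-0.003  0.     0.147]
```

{"name": "jog_arm", "arguments": {"moves": [0,0,0.0008,0,0,0.17,-1,0,0,0.0015,0,0,0.34,-1,0,0,0.0023,0,0,0.51,-1,0,0,0.003,0,0,0.68,-1,0,0,0.0038,0,0,0.85,-1,0,0,0.0044,0,0,1,-1,0,0,0.0044,0,0,1,-1,0,0,0.0044,0,0,1,-1]}}

```text
time: 10.4
position: [0.5238, -0.0686, 0.0427]
tool_rot: [-2.165, -2.276, 0.001]
ft_force: [-3.3, 0.8, 6.6]
grip_width: 0.362
grip_force: 54.9
```

```bash
python3 st.py
```

```text
10.4 [ 0.5238 -0.0686  0.0427] [ 0.606  0.285 -0.59   1.93   0.19   0.981 -0.021] yawy 2.87 F [-3.3  0.8  6.6] M [ 0.183  0.529 -0.038] w 31.5 54.9
tilt [-0.001 -0.001 -1.   ] d tool units to stud [-0.     0.004  0.142]
```

{"name": "jog_arm", "arguments": {"moves": [0,-0.001,0.0005,0,0,0.12,-1,0,-0.002,0.001,0,0,0.24,-1,0,-0.002,0.0016,0,0,0.36,-1,0,-0.002,0.0022,0,0,0.5,-1,0,-0.002,0.0022,0,0,0.5,-1,0,-0.002,0.0022,0,0,0.5,-1,0,-0.002,0.0022,0,0,0.5,-1,0,-0.002,0.0022,0,0,0.5,-1]}}

```text
time: 11.4
position: [0.5236, -0.0686, 0.042]
tool_rot: [2.68, 1.638, 0.0]
ft_force: [-1.5, 1.9, 5.7]
grip_width: 0.36
grip_force: 54.9
```

```bash
python3 st.py
```

```text
11.4 [ 0.5236 -0.0686  0.042 ] [ 0.54   0.272 -0.513  1.934  0.16   0.975 -0.522] yawy -27.13 F [-1.5  1.9  5.7] M [ 0.24   0.372 -0.005] w 31.3 54.9
tilt [ 0. -0. -1.] d tool units to stud [0.002 0.004 0.14 ]
```

{"name": "jog_arm", "arguments": {"moves": [0,0,0.0005,0,0,0.12,-1,0,0,0.001,0,0,0.24,-1,0,0,0.0016,0,0,0.36,-1,0,0,0.0022,0,0,0.5,-1,0,0,0.0022,0,0,0.5,-1,0,0,0.0022,0,0,0.5,-1,0,0,0.0022,0,0,0.5,-1,0,0,0.0022,0,0,0.5,-1]}}

```text
time: 12.4
position: [0.5235, -0.0685, 0.0414]
tool_rot: [3.013, 0.889, -0.0]
ft_force: [-2.3, 1.1, 4.6]
grip_width: 0.364
grip_force: 54.9
```

```bash
python3 st.py
```

```text
12.4 [ 0.5235 -0.0685  0.0414] [ 0.475  0.263 -0.44   1.937  0.135  0.97  -1.025] yawy -57.13 F [-2.3  1.1  4.6] M [ 0.307  0.477 -0.004] w 31.6 54.9
tilt [ 0. -0. -1.] d tool units to stud [0.004 0.003 0.138]
```

{"name": "jog_arm", "arguments": {"moves": [0,0,0.0005,0,0,0.12,-1,0,0,0.001,0,0,0.24,-1,0,0,0.0016,0,0,0.36,-1,0,0,0.002,0,0,0.5,-1,0,0,0.002,0,0,0.5,-1,0,0,0.002,0,0,0.5,-1,0,0,0.002,0,0,0.5,-1,0,0,0.002,0,0,0.5,-1]}}

```text
time: 13.4
position: [0.5234, -0.0683, 0.041]
tool_rot: [3.14, 0.08, -0.0]
ft_force: [-3.5, 1.2, 7.2]
grip_width: 0.365
grip_force: 54.9
```

```bash
python3 st.py
```

```text
13.4 [ 0.5234 -0.0683  0.041 ] [ 0.412  0.255 -0.369  1.94   0.111  0.967 -1.53 ] yawy -87.09 F [-3.5  1.2  7.2] M [0.477 0.71  0.168] w 31.8 54.9
tilt [-0. -0. -1.] d tool units to stud [0.005 0.002 0.137]
```

{"name": "jog_arm", "arguments": {"moves": [0,0,0,0,0,0.1,-1,0,0,0.0005,0,0,0.2,-1,0,0,0.001,0,0,0.25,-1,0,0,0.001,0,0,0.3,-1,0,0,0.001,0,0,0.3,-1,0,0,0.001,0,0,0.3,-1,0,0,0.001,0,0,0.3,-1,0,0,0.001,0,0,0.3,-1]}}

```text
time: 14.4
position: [0.5234, -0.0682, 0.041]
tool_rot: [3.114, -0.411, -0.0]
ft_force: [-4.8, 1.0, 9.7]
grip_width: 0.361
grip_force: 54.9
```

```bash
python3 st.py
```

```text
14.4 [ 0.5234 -0.0682  0.041 ] [ 0.375  0.251 -0.329  1.941  0.098  0.965 -1.833] yawy -105.05 F [-4.8  1.   9.7] M [0.513 0.84  0.35 ] w 31.4 54.9
tilt [-0. -0. -1.] d tool units to stud [0.005 0.    0.137]
```

{"name": "jog_arm", "arguments": {"moves": [0,0,0,0,0,0.05,-1,0,0,0,0,0,0.1,-1,0,0,0,0,0,0.13,-1,0,0,0,0,0,0.13,-1,0,0,0,0,0,0.13,-1,0,0,0,0,0,0.13,-1,0,0,0,0,0,0.13,-1,0,0,0,0,0,0.13,-1]}}

```text
time: 15.4
position: [0.5234, -0.0681, 0.0409]
tool_rot: [3.079, -0.621, -0.0]
ft_force: [-3.9, 1.1, 8.8]
grip_width: 0.362
grip_force: 55.0
```

```bash
python3 st.py
```

```text
15.4 [ 0.5234 -0.0681  0.0409] [ 0.359  0.249 -0.311  1.942  0.093  0.965 -1.964] yawy -112.79 F [-3.9  1.1  8.8] M [0.498 0.869 0.531] w 31.5 55.0
tilt [-0.    -0.001 -1.   ] d tool units to stud [ 0.005 -0.     0.136]
```

Torque is up to about 0.5 N m as read (about 0.47 net of running friction): it has passed the 0.25 N m bite plateau, so the washer is locked. I'll release and lift, then move to the cap.

{"name": "jog_arm", "arguments": {"moves": [0,0,0,0,0,0.1,0.3,0,0,0,0,0,0.1,0.3,0,0,0,0,0,0.1,0.3,0,0,-0.2,0,0,0.1,0.3,0,0,-0.4,0,0,0.1,0.3,-0.1,-0.18,-0.4,0,0,0,0.3,-0.2,-0.36,-0.4,0,0,-0.18,0.3,-0.27,-0.5,-0.4,0,0,-0.35,0.3]}}

```text
time: 16.4
position: [0.5071, 0.1036, 0.1602]
tool_rot: [3.141, -0.042, 0.001]
ft_force: [0.1, -0.2, -0.1]
grip_width: 0.649
grip_force: 0.0
```

```bash
sed -i 's/^d=.*/import sys;t=np.array([float(x) for x in sys.argv[1:4]] if len(sys.argv)>3 else [.524,-.0685,0])\nd=t-s["position"];print("tilt",Rm[:,2].round(3),"d units",(Rm.T@d\/.3).round(3))/' st.py; python3 st.py .488 .311 .16
```

```text
16.4 [0.5071 0.1036 0.1602] [ 0.197  0.107 -0.476  1.845  0.053  1.201 -1.893] yawy -91.55 F [ 0.1 -0.2 -0.1] M [ 0.048 -0.013 -0.065] w 56.4 0.0
tilt [ 0.001 -0.    -1.   ] d units [-0.082 -0.689  0.001]
```

{"name": "jog_arm", "arguments": {"moves": [-0.02,-0.18,0,0,0,-0.15,0.3,-0.04,-0.36,0,0,0,-0.3,0.3,-0.06,-0.54,0,0,0,-0.44,0.3,-0.08,-0.65,0,0,0,-0.44,0.3,-0.08,-0.69,0,0,0,-0.44,0.3,-0.08,-0.69,0,0,0,-0.44,0.3,-0.08,-0.69,0,0,0,-0.44,0.3,-0.08,-0.69,0,0,0,-0.44,0.3]}}

```text
time: 17.4
position: [0.492, 0.3071, 0.16]
tool_rot: [3.071, 0.658, 0.0]
ft_force: [-0.1, -0.5, 0.9]
grip_width: 0.648
grip_force: 0.0
```

```bash
python3 st.py .519 .325 .16; python3 - <<'E'
from h import *
w=grab('wrist');np.savez('w4.npz',**w);save(w,'g.png',(80,0,432,264),2.2)
p=proj(w,[.519,.325,.03]);print(p)
h=cv2.cvtColor(w['pixels'],cv2.COLOR_RGB2HSV);m=cv2.inRange(h,(105,120,40),(130,255,255));n,l,st,c=cv2.connectedComponentsWithStats(m)
for i in range(1,n):
  if st[i][4]>60: print(c[i].round(1),st[i].tolist())
E
```

```text
17.4 [0.492  0.3071 0.16  ] [-0.055  0.271 -0.641  1.694  0.171  1.234 -1.884] yawy -65.83 F [-0.1 -0.5  0.9] M [-0.041  0.006 -0.014] w 56.3 0.0
tilt [ 0.    -0.001 -1.   ] d units [ 0.106 -0.018 -0.   ]
[248.03612222 147.38918877]
[235.4  67.5] [226, 57, 20, 22, 354]
[249.4 144.9] [235, 129, 29, 32, 731]
[238.7 223.6] [219, 198, 39, 52, 1637]
```

View pics/g.png

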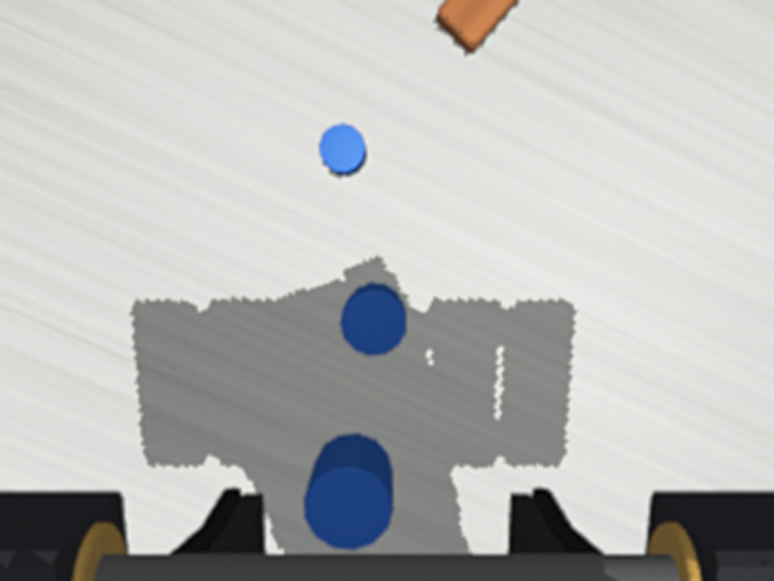

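The three caps are at wrist pixels (235,67) small, (249,145) middle and (239,224) large. The middle one is the target. I'll locate it with two views.

```bash
python3 - <<'E'
from h import *
w=dict(np.load('w4.npz'));a=grab('top')
h=cv2.cvtColor(w['pixels'],cv2.COLOR_RGB2HSV);m=cv2.inRange(h,(105,120,40),(130,255,255));m[:125]=0;m[170:]=0
c=max(cv2.findContours(m,0,1)[0],key=cv2.contourArea);e=cv2.fitEllipse(c);print(e)
p=onz(w,*e[0],.036);print(p,'tri',tri([ray(w,*e[0]),ray(a,153.8,203.8)]))
o,_=ray(w,*e[0]);
dep=abs((w['T'][:3,2]@(p-o)));print('diam',min(e[1])*dep/w['fx'])
print('mid at z=.034',onz(w,*e[0],.034))
E
python3 st.py .519 .325 .008
```

```text
((249.3829803466797, 144.90333557128906), (28.120281219482422, 31.253419876098633), 6.9122090339660645)
[0.522137   0.32502667 0.036     ] tri [0.52108097 0.32541313 0.03208121]
diam 0.023587592900542888
mid at z=.034 [0.52189792 0.32495438 0.034     ]
17.5 [0.4917 0.3078 0.1601] [-0.056  0.271 -0.641  1.693  0.171  1.234 -1.884] yawy -65.78 F [-0.4 -0.1  0.1] M [-0.008  0.006  0.003] w 56.7 0.0
tilt [ 0.    -0.001 -1.   ] d units [ 0.106 -0.015  0.507]
```

{"name": "jog_arm", "arguments": {"moves": [0.115,-0.011,0.05,0,0,0,0.3,0.115,-0.011,0.22,0,0,0,0.3,0.115,-0.011,0.38,0,0,0,0.3,0.115,-0.011,0.48,0,0,0,0.3,0.115,-0.011,0.505,0,0,0,0.3,0.115,-0.011,0.505,0,0,0,0.3,0.115,-0.011,0.505,0,0,0,-1,0.115,-0.011,0.505,0,0,0,-1], "newtons": 20}}

```text
time: 18.5
position: [0.5223, 0.3267, 0.0101]
tool_rot: [-3.071, -0.661, -0.004]
ft_force: [-0.3, 0.1, -1.2]
grip_width: 0.503
grip_force: 0.0
```

{"name": "jog_arm", "arguments": {"moves": [0,0,0,0,0,0,-1,0,0,0,0,0,0,-1,0,0,0,0,0,0,-1,0,0,0,0,0,0,-1,0,0,-0.1,0,0,0,-1,0,0,-0.25,0,0,0,-1,0,0,-0.4,0,0,0,-1,0,0,-0.42,0,0,0,-1]}}

```text
time: 19.5
position: [0.523, 0.3278, 0.1382]
tool_rot: [-3.069, -0.661, -0.01]
ft_force: [0.2, -0.3, 0.2]
grip_width: 0.292
grip_force: 20.0
```

```bash
python3 st.py .524 -.0685 .13; python3 - <<'E'
from h import *
w=grab('wrist');np.savez('w5.npz',**w)
h=cv2.cvtColor(w['pixels'],cv2.COLOR_RGB2HSV);m=cv2.inRange(h,(105,120,40),(130,255,255));n,l,st,c=cv2.connectedComponentsWithStats(m)
for i in range(1,n):
  if st[i][4]>60: print(c[i].round(1),st[i].tolist())
E
```

```text
19.5 [0.523  0.3278 0.1382] [-0.091  0.366 -0.631  1.631  0.229  1.212 -1.917] yawy -65.68 F [ 0.2 -0.3  0.2] M [-0.015 -0.006  0.004] w 25.4 20.0
tilt [ 0.006  0.003 -1.   ] d units [-0.541  1.205  0.023]
[242.6 114.8] [233, 105, 20, 21, 346]
[255.6 236.9] [229, 218, 54, 34, 1439]
[247.9 290.8] [225, 284, 53, 19, 681]
```

Cap held, with the opening at 25.4 mm. I'll carry it over the stud.

{"name": "jog_arm", "arguments": {"moves": [-0.08,0.17,0,0,0,0,-1,-0.16,0.34,0,0,0,0,-1,-0.24,0.52,0,0,0,0,-1,-0.32,0.7,0,0,0,0,-1,-0.4,0.86,0,0,0,0,-1,-0.46,0.96,0,0,0,0,-1,-0.5,1,0,0,0,0,-1,-0.5,1,0,0,0,0,-1]}}

```text
time: 20.55
position: [0.5072, -0.0092, 0.1336]
tool_rot: [-3.071, -0.659, 0.003]
ft_force: [-0.6, 0.4, -0.5]
grip_width: 0.294
grip_force: 20.0
```

```bash
python3 st.py .524 -.0685 .13; python3 - <<'E'
from h import *
w=dict(np.load('w5.npz'));TC=w['tool_from_camera']
for z in (.024,.0265,.029):
  for uv in [(255.5,217.5),(228.5,237),(283,237)]:
    d=TC[:3,:3]@np.array([(uv[0]-w['cx'])/w['fx'],-(uv[1]-w['cy'])/w['fy'],-1]);o=TC[:3,3]
    print(z,uv,(o+d*(-z-o[2])/d[2]).round(4))
E
```

```text
20.55 [ 0.5072 -0.0092  0.1336] [ 0.411  0.111 -0.469  1.897  0.055  1.148 -1.226] yawy -65.76 F [-0.6  0.4 -0.5] M [ 0.003 -0.001  0.028] w 25.6 20.0
tilt [-0.002  0.    -1.   ] d units [-0.03   0.203  0.012]
0.024 (255.5, 217.5) [ 0.0221  0.0009 -0.024 ]
0.024 (228.5, 237) [ 0.0131 -0.0109 -0.024 ]
0.024 (283, 237) [ 0.0131  0.0129 -0.024 ]
0.0265 (255.5, 217.5) [ 0.023   0.0009 -0.0265]
0.0265 (228.5, 237) [ 0.0142 -0.0106 -0.0265]
0.0265 (283, 237) [ 0.0142  0.0126 -0.0265]
0.029 (255.5, 217.5) [ 0.0238  0.0009 -0.029 ]
0.029 (228.5, 237) [ 0.0152 -0.0104 -0.029 ]
0.029 (283, 237) [ 0.0152  0.0124 -0.029 ]
```

```bash
python3 - <<'E'
from h import *
w=dict(np.load('w5.npz'));v=grab('wrist');np.savez('w6.npz',**v)
A=cv2.resize(w['pixels'][190:310,190:320],None,fx=3,fy=3,interpolation=cv2.INTER_CUBIC)
B=cv2.resize(v['pixels'][190:310,190:320],None,fx=3,fy=3,interpolation=cv2.INTER_CUBIC)
cv2.imwrite('pics/i.png',np.hstack([A,B])[...,::-1])
print(w['pixels'][212:256:1,256].tolist())
E
```

```text
[[144, 145, 143], [143, 144, 142], [143, 144, 142], [143, 144, 141], [134, 137, 138], [100, 109, 126], [47, 68, 113], [22, 55, 111], [24, 57, 111], [25, 56, 110], [27, 59, 112], [24, 57, 110], [27, 58, 112], [26, 58, 111], [25, 57, 111], [26, 58, 111], [25, 58, 111], [28, 58, 111], [25, 57, 111], [25, 57, 111], [25, 57, 111], [27, 58, 112], [25, 57, 111], [27, 58, 112], [28, 59, 112], [26, 57, 111], [25, 58, 111], [26, 58, 111], [26, 57, 111], [25, 57, 111], [25, 57, 111], [28, 61, 118], [33, 68, 131], [34, 72, 139], [33, 71, 137], [32, 70, 135], [32, 70, 136], [31, 70, 137], [32, 69, 135], [43, 65, 116], [54, 58, 72], [59, 58, 56], [60, 59, 61], [63, 62, 65]]
```

View pics/i.png

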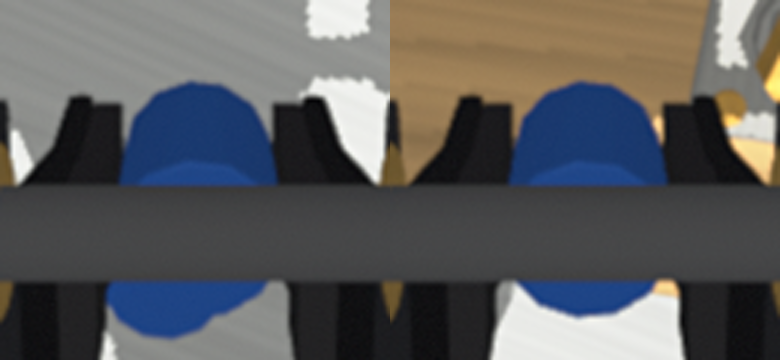

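The left panel is from the pickup spot and the right is now. The held cap's top disc spans rows 243.5 to 295.5 and its mouth front edge is at row 217. From these I can get its offset in the hand.

```bash
python3 - <<'E'
from h import *
w=dict(np.load('w6.npz'));TC=w['tool_from_camera']
def at(u,v,z):
    d=TC[:3,:3]@np.array([(u-w['cx'])/w['fx'],-(v-w['cy'])/w['fy'],-1]);o=TC[:3,3];return (o+d*(z-o[2])/d[2])[0]
for h in (.02,.024,.027,.03):
    f,b=at(255,243.2,-h),at(254,295.2,-h);print(h,round(f,4),round(b,4),'diam',round(f-b,4),'ctr',round((f+b)/2,4),'mouth ctr',round(at(255,217,.036-h)-.013,4))
E
```

```text
0.02 0.0085 -0.0179 diam 0.0263 ctr -0.0047 mouth ctr -0.0046
0.024 0.0102 -0.0154 diam 0.0256 ctr -0.0026 mouth ctr -0.0032
0.027 0.0115 -0.0135 diam 0.025 ctr -0.001 mouth ctr -0.0021
0.03 0.0128 -0.0117 diam 0.0245 ctr 0.0006 mouth ctr -0.0011
```

{"name": "jog_arm", "arguments": {"moves": [-0.012,0.1,0,0,0,0,-1,-0.024,0.19,0,0,0,0,-1,-0.024,0.203,0.03,0,0,0,-1,-0.024,0.203,0.08,0,0,0,-1,-0.024,0.203,0.115,0,0,0,-1,-0.024,0.203,0.115,0,0,0,-1,-0.024,0.203,0.115,0,0,0,-1,-0.024,0.203,0.115,0,0,0,-1]}}

```text
time: 21.6
position: [0.5271, -0.0673, 0.1006]
tool_rot: [3.071, 0.662, 0.001]
ft_force: [0.3, -0.4, -0.3]
grip_width: 0.292
grip_force: 20.0
```

```bash
python3 st.py .5255 -.0676 .0748; python3 - <<'E'
from h import *
v=grab('wrist');np.savez('w7.npz',**v);save(v,'j.png',(180,120,340,310),3)
b=grab('scene');save(b,'k.png',(210,120,300,220),6)
A=cv2.imread('pics/j.png');B=cv2.imread('pics/k.png')[:570,150:450];cv2.imwrite('pics/l.png',np.hstack([A,B]))
E
```

```text
21.6 [ 0.5271 -0.0673  0.1006] [ 0.46   0.192 -0.42   1.881  0.088  1.086 -1.14 ] yawy -65.67 F [ 0.3 -0.4 -0.3] M [-0.023 -0.021 -0.021] w 25.4 20.0
tilt [ 0.001 -0.    -1.   ] d units [-0.005 -0.001  0.086]
```

View pics/l.png

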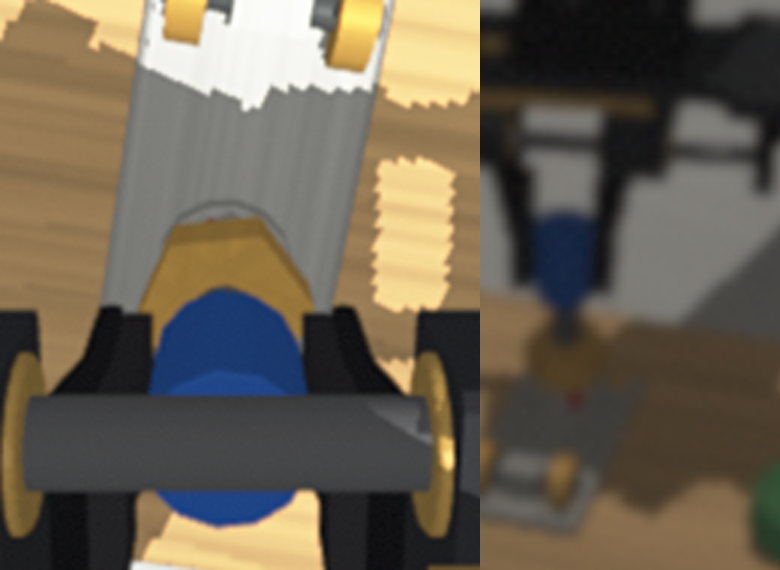

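The cap is centred above the stud in both views, with the nut and the red mark at scene crop (574,398) below it. I'll lower it part way and check the force.

{"name": "jog_arm", "arguments": {"moves": [-0.004,0,0,0,0,0,-1,-0.004,0,0.01,0,0,0,-1,-0.004,0,0.02,0,0,0,-1,-0.004,0,0.03,0,0,0,-1,-0.004,0,0.04,0,0,0,-1,-0.004,0,0.05,0,0,0,-1,-0.004,0,0.05,0,0,0,-1,-0.004,0,0.05,0,0,0,-1]}}

```text
time: 22.7
position: [0.5257, -0.068, 0.0852]
tool_rot: [3.071, 0.662, 0.0]
ft_force: [-0.0, 0.1, -0.8]
grip_width: 0.289
grip_force: 20.0
```

```bash
python3 st.py .5255 -.0676 .0748
```

```text
22.7 [ 0.5257 -0.068   0.0852] [ 0.458  0.207 -0.418  1.897  0.096  1.056 -1.146] yawy -65.69 F [-0.   0.1 -0.8] M [ 0.027 -0.004 -0.005] w 25.1 20.0
tilt [ 0. -0. -1.] d units [-0.    -0.001  0.035]
```

{"name": "jog_arm", "arguments": {"moves": [0,0,0.01,0,0,0,-1,0,0,0.02,0,0,0,-1,0,0,0.027,0,0,0,-1,0,0,0.03,0,0,0,-1,0,0,0.033,0,0,0,-1,0,0,0.035,0,0,0,-1,0,0,0.036,0,0,0,-1,0,0,0.036,0,0,0,-1]}}

```text
time: 23.7
position: [0.5257, -0.0679, 0.0755]
tool_rot: [3.071, 0.662, 0.0]
ft_force: [-3.0, 0.7, 6.9]
grip_width: 0.288
grip_force: 19.9
```

```bash
python3 st.py .5255 -.0676 .0748
```

```text
23.7 [ 0.5257 -0.0679  0.0755] [ 0.456  0.219 -0.417  1.906  0.103  1.037 -1.151] yawy -65.68 F [-3.   0.7  6.9] M [0.093 0.75  0.006] w 25.1 19.9
tilt [ 0.    -0.001 -1.   ] d units [-0.    -0.001  0.002]
```

Contact is at the expected height with 7 N upward. I'll release, lift and look.

{"name": "jog_arm", "arguments": {"moves": [0,0,-0.001,0,0,0,0.1,0,0,-0.001,0,0,0,0.1,0,0,-0.001,0,0,0,0.3,0,0,-0.05,0,0,0,0.3,0,0,-0.15,0,0,0,0.3,0,0,-0.25,0,0,0,0.3,0,0,-0.35,0,0,0,0.3,0,0,-0.35,0,0,0,0.3]}}

```text
time: 24.7
position: [0.5277, -0.068, 0.183]
tool_rot: [3.069, 0.661, 0.009]
ft_force: [0.8, -1.1, 0.2]
grip_width: 0.646
grip_force: 0.0
```

{"name": "jog_arm", "arguments": {"moves": [-0.1,0,-0.05,0,0,0,0.3,-0.2,0,-0.1,0,0,0,0.3,-0.25,0,-0.1,0,0,0,0.3,-0.25,0,-0.1,0,0,0,0.3,-0.25,0,-0.1,0,0,0,0.3,-0.25,0,-0.1,0,0,0,0.3,-0.25,0,-0.1,0,0,0,0.3,-0.25,0,-0.1,0,0,0,0.3]}}

```text
time: 25.7
position: [0.4574, -0.0986, 0.2091]
tool_rot: [-3.071, -0.662, 0.0]
ft_force: [-0.4, 0.4, -0.2]
grip_width: 0.651
grip_force: 0.0
```

```bash
python3 st.py; python3 - <<'E'
from h import *
v=grab('wrist');b=grab('scene')
h=cv2.cvtColor(v['pixels'],cv2.COLOR_RGB2HSV);m=cv2.inRange(h,(105,120,40),(130,255,255));n,l,st,c=cv2.connectedComponentsWithStats(m)
print([(c[i].round(1),st[i].tolist()) for i in range(1,n) if st[i][4]>60])
u,w=proj(v,[.524,-.0685,.09]).astype(int);print(u,w,onz(v,u,w,.1))
A=cv2.resize(v['pixels'][max(w-60,0):max(w-60,0)+120,u-60:u+60],(480,480),interpolation=2)
p=proj(b,[.524,-.0685,.07]).astype(int);B=cv2.resize(b['pixels'][p[1]-30:p[1]+30,p[0]-20:p[0]+20],(320,480),interpolation=2)
cv2.imwrite('pics/m.png',np.hstack([A,B])[...,::-1])
E
```

```text
25.7 [ 0.4574 -0.0986  0.2091] [ 0.548 -0.047 -0.378  1.889 -0.018  1.296 -0.971] yawy -65.66 F [-0.4  0.4 -0.2] M [-0.028 -0.086  0.002] w 56.6 0.0
tilt [-0.  0. -1.] d units [0.244 0.    0.697]
[(array([255.5,  96.5]), [240, 81, 32, 32, 814])]
254 97 [ 0.52415664 -0.06819289  0.1       ]
```

View pics/m.png

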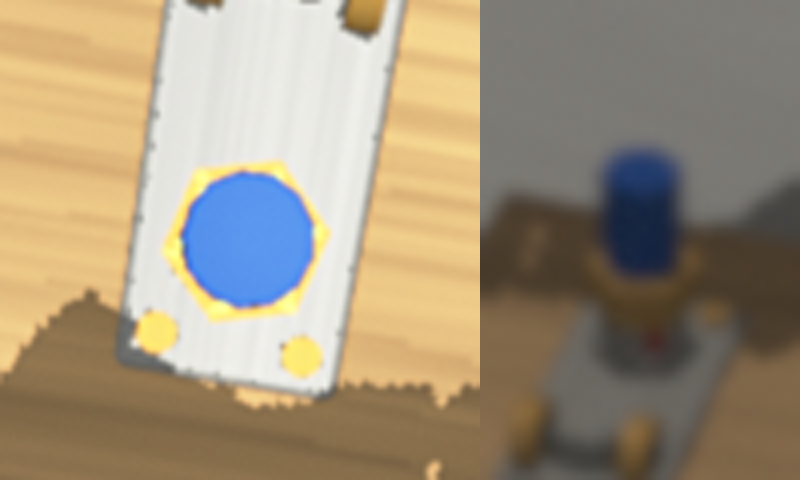

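The cap sits centred and square on the brass nut in both views (wrist blob (255.5, 96.5) against a predicted stud at (254, 97)). The red mark is still on the same side, and the arm is clear.

```bash
python3 -c "
from bench import ctrl
print(ctrl.close_job())"
```

```text
the job is handed in; nothing more can be done
None
```

I ran the brass nut down, tightened it to about 0.5 N m by the wrist reading (aimed at 0.4, drag limit 0.6), set the middle-sized blue cap squarely on it and handed the job in; I judged the washer's bite from torque and rotation, not by seeing its dot.

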